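# Make room in the tub chute and feed the next tub lid-up

## Task

On the light table, lift the red stop straight out of its notch in the chute, shift it one notch down the chute and let it down until it sits fully home there, then let go. After that feed the tub with the orange lid from the loading deck into the throat so that it tips over and hangs lid-up between the rails, and press both tubs gently down the chute until the yellow-lidded tub rests against the stop and the orange-lidded one against it. Do not ram the stop, and leave the jar, the loupe and the film splicer where they stand.

Things in the scene. Friction and masses are not known exactly. Their poses are not given: they have to be found in the camera images.
- chute: Fixed sloping sheet-metal chute on legs; place and heading vary. Origin: middle of the throat (lower edge of the deck), on the running surface, 125 mm above the table. x points down the lane (8 degrees below level), y across, z square to the surface; deck floor and rail tops are z = 0. Loading deck x -190 to 0; rails x 0 to 192. Pushed body first over the throat, a tub tips body-down and hangs by its lid.
- deck (a point): Middle of the loading deck's floor, 95 mm up the lane from the throat; axes as the chute's. Solid floor 136 mm wide, open at the upper end. Side walls 24 mm high: 124 mm apart inside for chute x -190 to -70, then narrowing to 64 mm apart at x = -10.
- near_notch (a point): Where the stop starts: lane centre line at rail height, chute x = 105; axes as the chute's. From x = 0 to 192 there is no floor, only two rails 46 mm apart, flanked by walls 24 mm high, 6 mm thick, 64 mm apart inside. Open-topped notches 13 mm wide along x cut both walls down to the rails. Rails are slippery, yet a tub does not slide by itself; about 1 N moves it.
- far_notch (a point): Where the stop must go: the next notch pair, 62 mm farther down the lane (chute x = 167). Point on the lane centre line at rail height; axes as the chute's.
- stop: Loose red stop, 90 g: plate 10 mm thick (its x, along the lane), 92 mm wide (y, across, through both notches), 30 mm high, and on its middle a tab 10 mm thick, 34 mm wide, 30 to 71 mm above the underside. Origin: centre of the underside, z up. It stands on the rails with 1.5 mm play along x. Raised 30 mm square to the rails it clears the walls and the 18 mm lids.
- tub_parked: Loose tub with yellow lid, 160 g, hanging lid-up on the rails just above the stop. Square black body 40 x 40 mm, 72 mm long; square lid 58 x 58 mm, 18 mm thick, lies on the rails. Origin: centre of the lid's underside (rail height when hanging); z points out through the lid's top.
- tub_new: Loose tub with orange lid, size and frame as the yellow one, 110 to 220 g. It starts lying on the deck, body towards the throat, its z pointing up the lane, turned up to 0.2 rad. Push it on the lid's flat top, 18 mm behind its origin. It tips by itself when its origin is 25 to 0 mm short of the throat, then hangs with its lid just past the throat and must be pushed on.
- jar: Small glass jar with black cap, 52 mm wide, 75 mm high, origin at centre of underside. Leave alone.
- loupe: Black loupe, 56 mm wide, 62 mm high, origin at centre of underside. Leave alone.
- splicer: Grey tabletop film splicer 90 x 110 mm, about 95 mm high, origin at centre of underside. Leave alone.
Things that resemble listed ones, but are neither listed nor needed, are in the scene too. There is more than one size of the stop; the job needs the smaller.

How it is judged:
By the outcome, as a careful person would: the job done as asked, in the order asked, and still so for the second after the job is handed in, with the robot touching nothing.
It also fails if it takes over 54 s, if anything falls off the work surface, if the arm or the gripper's body presses on something with over 40 N, if the wrist force passes 120 N, or if a joint passes its speed limit or range.

## Robot

A 6-joint arm with a two-finger parallel gripper is mounted at the origin on the work surface. World frame = base frame: x ahead of the robot, y to its left, z up, the work surface at z = 0. Lengths are in mm, angles in rad, forces in N, time in s.
With the tool pointing down it reaches from about 350 to 775 mm from the base axis. Payload 7.3 kg.
Tool frame: the origin (TCP) lies between the finger pads; the fingertips stand 8 mm ahead of it and the grasp point (between the pads) lies 11 mm behind it; y points along the fingers, z is the direction in which the jaws open and shut, and the axes are right-handed (so a half turn about y gives the same grasp; the last joint's range is limited). The gripper opens to 92 mm and grips with 3 to 60 N. Pads are 19 mm wide; open, the fingers measure 130 mm over their backs; the gripper's body (75 mm by 190 mm) begins 47 mm behind the grasp point.
Start: joints at [0.977, 0.342, 1.524, -0, 1.275, -0.146], TCP at [227.305, 473.262, 234.741] pointing down, gripper open.
Joint ranges: [-2.53, 2.53], [-0.77, 2.02], [0.04, 2.7], [-1, 4.14], [0.28, 2.66], [-3.11, 3.11]. Speed limits (rad/s): [2.57, 2.57, 3.14, 3.14, 3.14, 3.14].

## Interface

Orientations are given as [roll, pitch, yaw] about the fixed x, y, z axes, in that order (R = Rz(yaw) Ry(pitch) Rx(roll)).
In Python, from plant import bot, vision, job gives the robot as it stands. The module is installed in compiled form; this text tells all that it offers.
- The arm moves only by the tool arm_command, never from a script. Its argument "deltas" is a list of rows, each a list of 4 numbers: the shift along the tool's x, y, z in m, then the turn about the tool's y in degrees. In form: [[x, y, z, twist], ...]. A call has 1 to 5 rows; each row shifts and turns the commanded pose from where the row before left it, along the tool's axes as they then stand; what a row does not reach is not made up. A row lasts 1/10 s, in which the tool goes at most 50 mm and 8.59 degrees, less where a joint would pass 70% of its speed; a pose out of reach is approached as far as the arm can. A call is refused whole if a number of a shift passes 0.05 or a number of a turn 8.59, either way. A call with a gripper value outside its range is refused whole. "claw" is the closure in counts, from 0 (fully open) to 255 (shut), set as the call begins (left out, the last holds). The fingers move at their own pace and stop on an object; the grip force is fixed at half the most. Time passes only in rows, so rows that do not move let the fingers close. It gives the time, the measured TCP pose, the force and the opening at its end, in the units of the state.
- bot.get_obs(): the state, without advancing time (a new reading comes with each control period).
- vision.capture(name): name is "side" or "top" or "wrist"; returns a dict with "img" (480x640x3 uint8, red, green, blue), "camera_matrix" (3x3 intrinsics, pixels), "dist_coeffs" ([k1, k2, p1, p2, k3] as OpenCV has them; the pictures are not rectified), "world_to_cam" (4x4, takes a point from world to camera coordinates); the wrist camera has in their place "mount" (4x4, takes a point from camera to tool coordinates, whose origin is the TCP and whose axes are the tool frame's). Camera axes: x right, y down, z forward; pixel columns grow to the right and rows downward; lengths in mm; the calibration is good to about 2 mm. A picture is of the moment at which its call begins: read the wrist's pose just before it. There is no depth.
- job.close_job(): hands the job in, once; it reports no verdict.
Trained networks look in a picture, given as the dict that the camera call returned (one of the last four; its "shot" number tells which), for a name from the list of things; names that differ only in an ending like _2 or _b are one class to them, and where a whole thing is asked for, a point or a joint stands for the part that bears it (a point fixed in the world has none). Each returns a list of dicts, best first, with "confidence" (0 to 1); they miss things now and then, are a little off and sometimes report something else, mostly with a low value. They report only what shows in the picture. A call takes as long as a camera call. They do not tell look-alikes from the thing itself.
- vision.find_in(picture, name): "xyz" ([x, y, z] in mm, in the coordinates of the camera as it stood for that picture, good to about 4 mm: the middle of the surface that is visible of it).
- vision.regions_of(picture, name): "mask" (480x640 bool, what is visible of it).
The state is a dict: "time": time; "joint_positions": joint angles; "dq": joint speeds; "tau": joint torques, N m; "tool_pos": TCP position; "tcp_rot": TCP orientation; "contact_force": force on the tool from outside, world axes, zero at the start; "moment": the same for the moment, N m; "grip_width": finger opening in mm.
Only numpy, scipy, OpenCV 4.12 (cv2) and the standard library are available. Lean on these libraries where they do the work, as an engineer would, in place of code of your own. Each camera call takes 0.05 s, during which the arm holds its last target. There are 200 camera calls.

## Working session

There is one attempt and no reset: what is moved stays moved. The work goes in short steps, Python scripts to look and compute and a tool call to move; the robot and the scene stay as the last step left them, time stands still between calls to the robot, and variables do not carry over. Pictures are saved under pics/ and viewed, about 8 in all and at most 12, crops included, and the job is handed in when it is done.

Besides the shell and the picture viewer there is one more tool, called after "Call:" by a JSON object that holds its "api" and its "payload", one argument or row to a line. arm_command: Moves the arm, as the interface text tells. Its arguments: {"type":"object","properties":{"deltas":{"type":"array","items":{"type":"array","items":{"type":"number"}}},"claw":{"type":"number"}},"required":["deltas"]}

```bash
mkdir -p pics; ls; cat > h.py <<'E'
import numpy as np, cv2, pickle
from plant import bot, vision, job
from scipy.spatial.transform import Rotation as Ro
np.set_printoptions(precision=3,suppress=True)
def toolT():
    o=bot.get_obs(); T=np.eye(4); T[:3,:3]=Ro.from_euler('xyz',o['tcp_rot']).as_matrix(); T[:3,3]=o['tool_pos']; return T
def cap(n):
    T=toolT(); p=vision.capture(n)
    p['c2w']=T@np.array(p['mount']) if 'mount' in p else np.linalg.inv(p['world_to_cam'])
    return p
def toW(p,x): return (p['c2w']@np.append(x,1))[:3]
def proj(p,X):
    w=np.linalg.inv(p['c2w']); 
    return cv2.projectPoints(np.array(X,float).reshape(-1,1,3),cv2.Rodrigues(w[:3,:3])[0],w[:3,3],np.array(p['camera_matrix']),np.array(p['dist_coeffs']))[0].reshape(-1,2)
def ray(p,uv):
    u=cv2.undistortPoints(np.array(uv,float).reshape(-1,1,2),np.array(p['camera_matrix']),np.array(p['dist_coeffs'])).reshape(-1,2)
    d=np.c_[u,np.ones(len(u))]@p['c2w'][:3,:3].T
    return p['c2w'][:3,3],d
def atz(p,uv,z):
    c,d=ray(p,uv); return c+d*((z-c[2])/d[:,2])[:,None]
def save(n,img): cv2.imwrite('pics/'+n,img[:,:,::-1])
E
python3 - <<'E'
from h import *
print(bot.get_obs())
a=cap('top');b=cap('side')
im=np.vstack([a['img'],b['img']]); save('a_top.png',a['img']); save('a_side.png',b['img'])
for n,p in(('top',a),('side',b)):
    print(n,p['c2w'][:3,3])
    for t in['stop','tub_parked','tub_new','chute','jar','loupe','splicer']:
        for d in vision.find_in(p,t):
            w=toW(p,d['xyz']); print(t,round(d['confidence'],2),w,proj(p,w)[0])
E
```

```text
pics
{'time': 0.0, 'joint_positions': array([ 0.977,  0.343,  1.525, -0.   ,  1.275, -0.146]), 'dq': array([-0.002,  0.001, -0.   , -0.001,  0.   , -0.001]), 'tau': array([  0.001, -43.124, -24.422,   0.072,   0.056,  -0.   ]), 'tool_pos': array([227.085, 472.917, 234.064]), 'tcp_rot': array([-1.572,  0.   , -0.448]), 'contact_force': array([ 0.445, -0.702, -0.065]), 'moment': array([ 0.004, -0.043, -0.061]), 'grip_width': 91.82709464860159}
top [ 364.744    3.418 1138.646]
stop 0.68 [537.289 -85.179 142.981] [378.059 240.138]
stop 0.57 [ 379.294 -136.108   37.235] [404.136 332.826]
tub_parked 0.94 [539.723 -42.847 136.194] [353.383 240.058]
tub_new 0.76 [511.995 138.576 182.647] [245.324 254.521]
tub_new 0.4 [744.899 181.62   66.965] [231.497 144.067]
chute 0.92 [521.949  77.458 133.689] [284.46  252.149]
jar 0.58 [537.071 -41.277 135.904] [352.525 241.611]
loupe 0.87 [744.72  182.62   65.299] [231.119 144.459]
splicer 0.81 [ 743.438 -164.44    39.014] [409.594 145.204]
side [  71.051 -820.618  822.136]
stop 0.78 [ 381.717 -140.198   39.985] [283.459 366.613]
stop 0.6 [539.66  -86.609 139.941] [344.332 274.73 ]
tub_parked 0.59 [531.618 -36.271 139.6  ] [325.956 262.021]
tub_new 0.73 [502.447 134.705 182.36 ] [268.395 205.496]
chute 0.65 [508.562  18.849 124.906] [300.727 257.351]
jar 0.7 [734.639 -30.808  53.315] [409.338 262.592]
jar 0.45 [509.926  17.301 129.   ] [301.668 255.797]
jar 0.3 [737.493 167.143  50.265] [357.659 219.366]
loupe 0.88 [741.762 166.128  49.131] [359.447 219.443]
loupe 0.25 [528.856 -34.171 136.563] [324.11  263.239]
splicer 0.85 [ 743.325 -175.63    34.145] [457.653 307.085]
```

View pics/a_top.png

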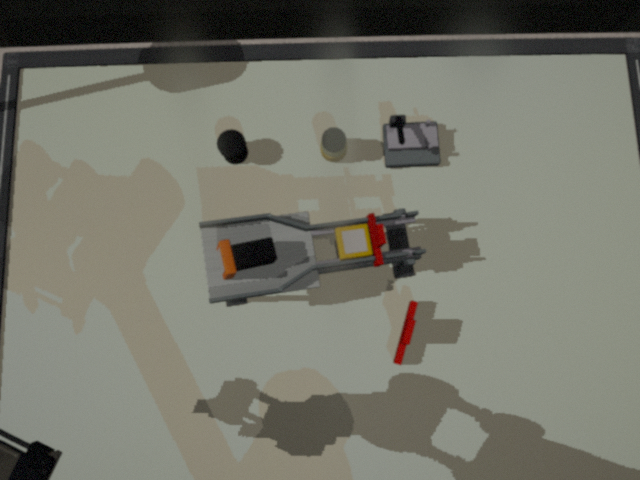

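View pics/a_side.png

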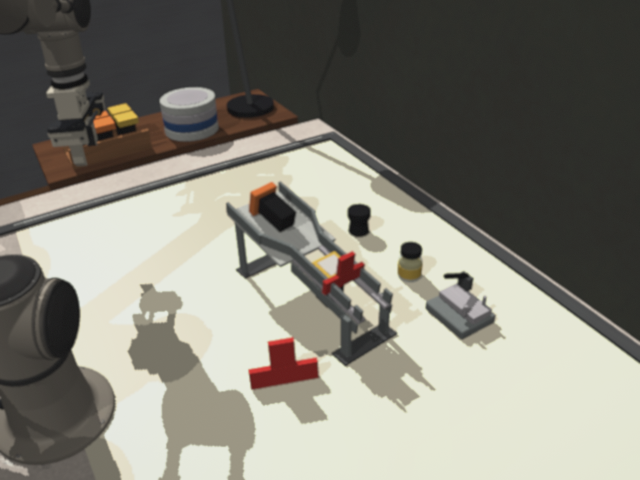

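Top view: the chute runs left to right. The orange tub is on the deck at (240,254), the yellow tub at (353,240), and a red stop in the notch at (377,240). Another red stop stands on the table at (405,332). 

Candidates for "stop": the one seated in the chute at (377,240), and the one on the table at (405,332), which looks larger. By the description I want the seated one. Next I fit the chute and take a close crop.

```bash
cat >> h.py <<'E'
def chT(x,y,yaw,z=125):
    T=np.eye(4); T[:3,:3]=Ro.from_euler('xyz',[0,np.radians(8),yaw]).as_matrix(); T[:3,3]=[x,y,z]; return T
def cw(T,P): return np.atleast_2d(P)@T[:3,:3].T+T[:3,3]
LINES=[[(0,s*32,24),(192,s*32,24)] for s in(1,-1)]+[[(0,s*38,24),(192,s*38,24)] for s in(1,-1)]+[[(-190,s*62,24),(-70,s*62,24),(-10,s*32,24)] for s in(1,-1)]+[[(-190,-68,0),(-190,68,0)],[(0,-23,0),(0,23,0)],[(0,23,0),(192,23,0)],[(0,-23,0),(192,-23,0)]]+[[(x,s*38,24),(x,s*32,24),(x,s*32,0)] for s in(1,-1) for x in(98.5,111.5,160.5,173.5,192)]
def stopl(x):
    return [[(x+d,-46,0),(x+d,-46,30),(x+d,-17,30),(x+d,-17,71),(x+d,17,71),(x+d,17,30),(x+d,46,30),(x+d,46,0)] for d in(-5,5)]
def overlay(p,T,k,box,lines,col=(0,255,255)):
    x0,y0,x1,y1=box; im=cv2.resize(p['img'][y0:y1,x0:x1],None,fx=k,fy=k,interpolation=cv2.INTER_CUBIC)
    for l in lines:
        q=(proj(p,cw(T,np.array(l,float)))-[x0,y0]+.5)*k
        cv2.polylines(im,[np.round(q).astype(int)],False,col,1)
    return im
E
python3 - <<'E'
from h import *
from scipy.optimize import least_squares
a=cap('top');b=cap('side')
# rough corners: outer deck wall tops, lane wall ends
C=np.array([(-190,65,24),(-190,-65,24),(192,35,24),(192,-35,24)],float)
U=np.array([(202,223),(211,300),(417,213),(424,252)],float)
f=lambda v:(proj(a,cw(chT(*v),C))-U).ravel()
r=least_squares(f,[520,40,-1.57]); print(r.x,r.fun)
T=chT(*r.x); np.save('T.npy',r.x)
A=overlay(a,T,3.2,(195,200,435,310),LINES+stopl(105)); B=overlay(b,T,3.2,(215,175,405,365),LINES+stopl(105))
save('b_top.png',A);save('b_side.png',B)
E
```

```text
[527.926  24.859  -1.438] [-2.374  0.457 -1.98  -0.026  2.147 -0.052  2.479 -0.704]
```

View pics/b_top.png

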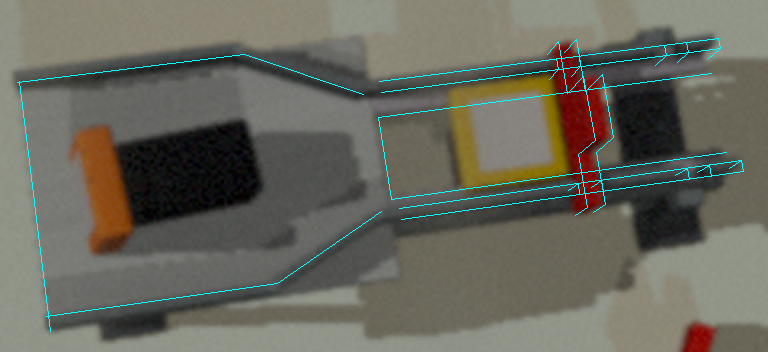

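View pics/b_side.png

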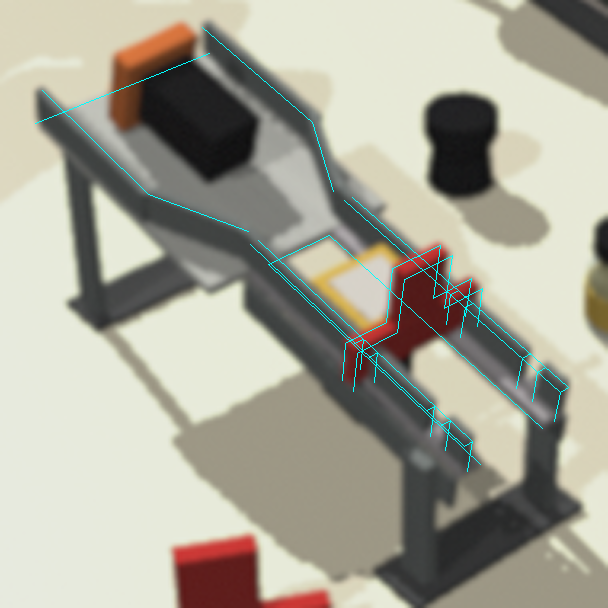

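The overlay agrees with both pictures to about 2 mm. The seated stop matches the small model (71 mm tab), so that is the one. I turn the tool to the lane heading (tool x = down the lane).

Call:
{"api": "arm_command", "payload": {
  "deltas": [
    [0, 0, 0, 8.1],
    [0, 0, 0, 8.1],
    [0, 0, 0, 8.1],
    [0, 0, 0, 8.1],
    [0, 0, 0, 8.1]
  ]
}}

```text
time: 1.4
tool_pos: [227.3, 473.3, 234.7]
tcp_rot: [-1.571, 0.0, -1.16]
contact_force: [0.4, 0.1, 0.5]
grip_width: 92.0
```

Call:
{"api": "arm_command", "payload": {
  "deltas": [
    [0, 0, 0, 8.1],
    [0, 0, 0, 8.1],
    [0, 0, 0, 0]
  ]
}}

```text
time: 1.7
tool_pos: [227.3, 473.3, 234.8]
tcp_rot: [-1.571, 0.0, -1.439]
contact_force: [0.2, -0.3, 1.0]
grip_width: 91.8
```

```bash
cat >> h.py <<'E'
def togo(P,tip=-11,T=None):
    "tool-axis shift (mm) bringing the point `tip` mm ahead of TCP to chute point P"
    T=chT(*np.load('T.npy')) if T is None else T
    t=toolT(); w=cw(T,P)[0]; return t[:3,:3].T@(w-t[:3,3])-[0,tip,0]
E
python3 -c "
from h import *
print(bot.get_obs()['tool_pos'],bot.get_obs()['tcp_rot'],togo((105,0,54)),bot.get_obs()['time'])"
```

```text
[227.309 473.255 234.754] [-1.571  0.    -1.439] [595.588  81.86  238.952] 1.7
```

Call:
{"api": "arm_command", "payload": {
  "deltas": [
    [0.039, -0.005, 0.016, 0],
    [0.039, -0.005, 0.016, 0],
    [0.039, -0.005, 0.016, 0],
    [0.039, -0.005, 0.016, 0],
    [0.039, -0.005, 0.016, 0]
  ]
}}

```text
time: 2.2
tool_pos: [333.0, 289.2, 260.1]
tcp_rot: [-1.57, 0.0, -1.433]
contact_force: [1.9, 0.2, 0.6]
grip_width: 91.6
```

Call:
{"api": "arm_command", "payload": {
  "deltas": [
    [0.039, 0, 0.016, 0],
    [0.039, 0, 0.016, 0],
    [0.039, 0, 0.016, 0],
    [0.039, 0, 0.016, 0],
    [0.039, 0, 0.016, 0]
  ]
}}

```text
time: 2.7
tool_pos: [438.4, 106.4, 259.9]
tcp_rot: [-1.57, 0.0, -1.433]
contact_force: [1.1, 0.8, -0.3]
grip_width: 91.9
```

Call:
{"api": "arm_command", "payload": {
  "deltas": [
    [0.039, 0, 0.016, 0],
    [0.039, 0, 0.016, 0],
    [0.039, 0, 0.016, 0],
    [0.039, 0, 0.016, 0],
    [0, 0, 0, 0]
  ]
}}

```text
time: 3.2
tool_pos: [523.8, -42.3, 259.1]
tcp_rot: [-1.57, -0.001, -1.438]
contact_force: [-0.0, 0.6, 0.1]
grip_width: 91.9
```

```bash
python3 - <<'E'
from h import *
print(bot.get_obs()['tool_pos'],bot.get_obs()['tcp_rot'],togo((105,0,54)),bot.get_obs()['time'])
p=cap('wrist'); T=chT(*np.load('T.npy'))
pickle.dump(p,open('w1.pkl','wb'))
save('c_wrist.png',overlay(p,T,1.25,(0,0,640,480),LINES+stopl(105)))
for d in vision.find_in(p,'stop'): print(d['confidence'],toW(p,d['xyz']))
E
```

```text
[523.764 -42.278 259.113] [-1.57  -0.001 -1.438] [ 45.367 106.321  12.919] 3.2
0.97 [ 375.451 -139.959   39.321]
0.63 [543.544 -84.187 144.208]
```

View pics/c_wrist.png

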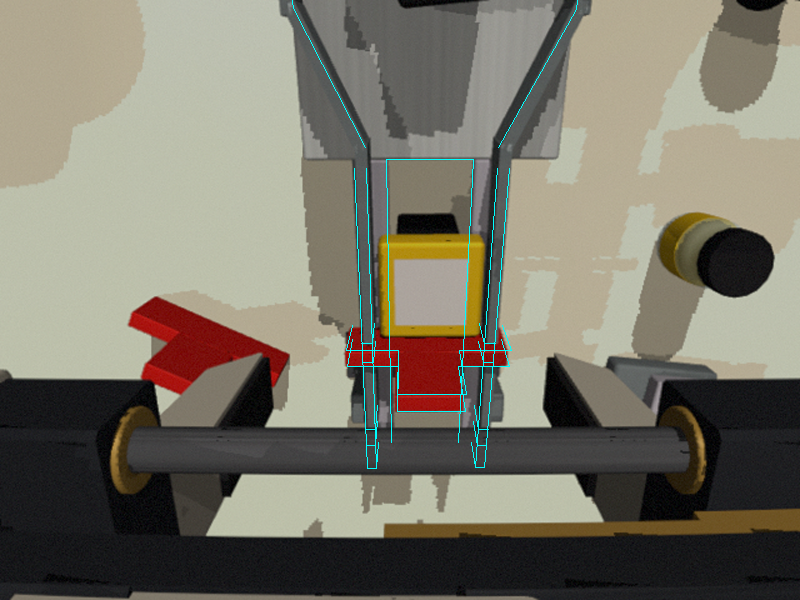

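The wrist view confirms the fit: the stop tab is at (432,400), lying on the overlay, and the heading matches. The larger stop lies off to the left at (210,345). I go down and grip.

Call:
{"api": "arm_command", "payload": {
  "deltas": [
    [0.0225, 0.02, 0.0065, 0],
    [0.023, 0.02, 0.0065, 0],
    [0, 0.024, 0, 0],
    [0, 0.02, 0, 0],
    [0, 0.015, 0, 0]
  ]
}}

```text
time: 3.8
tool_pos: [539.9, -79.9, 159.6]
tcp_rot: [-1.572, 0.001, -1.434]
contact_force: [0.2, -0.4, 0.2]
grip_width: 91.9
```

Call:
{"api": "arm_command", "payload": {
  "deltas": [
    [0, 0.005, 0, 0],
    [0, 0, 0, 0],
    [0, 0, 0, 0]
  ]
}}

```text
time: 4.1
tool_pos: [541.2, -80.9, 156.7]
tcp_rot: [-1.569, -0.0, -1.436]
contact_force: [0.1, -1.3, 0.8]
grip_width: 92.1
```

```bash
python3 - <<'E'
from h import *
o=bot.get_obs();print(o['tool_pos'],o['tcp_rot'],o['contact_force'],togo((105,0,56)))
E
```

```text
[541.243 -80.916 156.69 ] [-1.569 -0.    -1.436] [ 0.119 -1.314  0.791] [5.17  1.851 0.759]
```

Call:
{"api": "arm_command", "payload": {
  "deltas": [
    [0.005, 0.001, 0.001, 0],
    [0, 0, 0, 0]
  ]
}}

```text
time: 4.3
tool_pos: [543.1, -86.8, 155.4]
tcp_rot: [-1.569, -0.001, -1.437]
contact_force: [-0.0, 0.3, 0.4]
grip_width: 91.7
```

Call:
{"api": "arm_command", "payload": {
  "deltas": [
    [0, 0, 0, 0],
    [0, 0, 0, 0],
    [0, 0, 0, 0],
    [0, 0, 0, 0],
    [0, 0, 0, 0]
  ],
  "claw": 220
}}

```text
time: 4.8
tool_pos: [542.5, -86.3, 154.7]
tcp_rot: [-1.571, 0.0, -1.437]
contact_force: [-0.0, 0.1, -0.7]
grip_width: 56.7
```

Call:
{"api": "arm_command", "payload": {
  "deltas": [
    [0, 0, 0, 0],
    [0, 0, 0, 0],
    [0, 0, 0, 0],
    [0, 0, 0, 0]
  ]
}}

```text
time: 5.2
tool_pos: [542.5, -86.3, 154.7]
tcp_rot: [-1.571, 0.0, -1.437]
contact_force: [-0.3, -0.1, -0.4]
grip_width: 33.9
```

```bash
python3 - <<'E'
from h import *
o=bot.get_obs();print(o['tool_pos'],o['tcp_rot'],o['contact_force'],togo((105,0,56)),o['grip_width'])
T=chT(*np.load('T.npy'));t=toolT();print('1mm chute axes in tool:',t[:3,:3].T@T[:3,:3])
E
```

```text
[542.456 -86.257 154.666] [-1.571  0.    -1.437] [-0.305 -0.115 -0.424] [-0.291 -0.176  0.261] 33.8693302205535
1mm chute axes in tool: [[ 0.99   0.001  0.139]
 [ 0.139 -0.    -0.99 ]
 [-0.001  1.    -0.   ]]
```

Call:
{"api": "arm_command", "payload": {
  "deltas": [
    [0.0009, -0.0065, 0, 0],
    [0.0009, -0.0065, 0, 0],
    [0.0009, -0.0065, 0, 0],
    [0.001, -0.0065, 0, 0],
    [0.001, -0.0067, 0, 0]
  ]
}}

```text
time: 5.7
tool_pos: [543.2, -91.1, 188.2]
tcp_rot: [-1.57, -0.0, -1.437]
contact_force: [-0.2, -0.0, -2.0]
grip_width: 33.4
```

Call:
{"api": "arm_command", "payload": {
  "deltas": [
    [0, 0, 0, 0],
    [0, 0, 0, 0]
  ]
}}

```text
time: 5.9
tool_pos: [543.1, -91.0, 187.6]
tcp_rot: [-1.57, -0.0, -1.438]
contact_force: [0.3, -0.2, -0.5]
grip_width: 33.9
```

```bash
python3 - <<'E'
from h import *
o=bot.get_obs();print(o['tool_pos'],o['tcp_rot'],o['contact_force'],o['grip_width'])
t=toolT();d=np.array([542.456,-86.257,154.666]);T=chT(*np.load('T.npy'))
print('moved in chute',T[:3,:3].T@(t[:3,3]-d))
goal=d+T[:3,:3]@np.array([62,0,33]); print('to go',t[:3,:3].T@(goal-t[:3,3]))
p=cap('side'); save('d_side.png',overlay(p,T,4,(270,200,420,330),[]))
E
```

```text
[543.148 -91.003 187.56 ] [-1.57  -0.    -1.438] [ 0.312 -0.157 -0.533] 33.92578138883267
moved in chute [ 0.171  0.059 33.242]
to go [61.193  8.846 -0.115]
```

View pics/d_side.png

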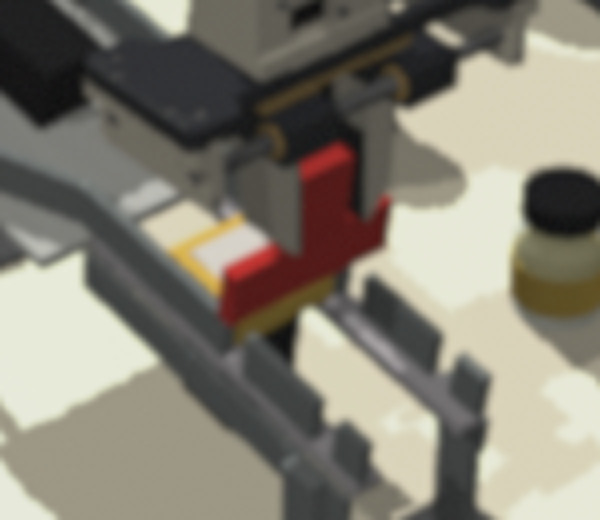

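The stop hangs clear of the walls, still parallel to the lane, and the yellow tub has not moved. I shift it 62 mm down the lane.

Call:
{"api": "arm_command", "payload": {
  "deltas": [
    [0.007, 0.001, 0, 0],
    [0.007, 0.001, 0, 0],
    [0.007, 0.001, 0, 0],
    [0.007, 0.001, 0, 0],
    [0.007, 0.001, 0, 0]
  ]
}}

```text
time: 6.45
tool_pos: [547.8, -126.4, 182.2]
tcp_rot: [-1.571, 0.0, -1.438]
contact_force: [0.3, -0.5, -1.6]
grip_width: 33.8
```

Call:
{"api": "arm_command", "payload": {
  "deltas": [
    [0.007, 0.001, 0, 0],
    [0.007, 0.001, 0, 0],
    [0.007, 0.001, 0, 0],
    [0.0052, 0.0008, 0, 0],
    [0, 0, 0, 0]
  ]
}}

```text
time: 6.95
tool_pos: [551.3, -152.3, 178.4]
tcp_rot: [-1.571, -0.0, -1.438]
contact_force: [0.1, -0.7, -1.1]
grip_width: 33.8
```

Call:
{"api": "arm_command", "payload": {
  "deltas": [
    [0, 0, 0, 0]
  ]
}}

```text
time: 7.05
tool_pos: [551.3, -151.6, 178.6]
tcp_rot: [-1.571, 0.0, -1.438]
contact_force: [-0.2, 0.2, -0.9]
grip_width: 33.9
```

```bash
python3 - <<'E'
from h import *
t=toolT();d=np.array([542.456,-86.257,154.666]);T=chT(*np.load('T.npy'))
print('moved in chute',T[:3,:3].T@(t[:3,3]-d),bot.get_obs()['contact_force'])
for z in(33,0): print('to go',z,t[:3,:3].T@(d+T[:3,:3]@np.array([62,0,z])-t[:3,3]))
p=cap('wrist'); save('e_wrist.png',overlay(p,T,2.5,(210,150,530,390),LINES+stopl(167)))
E
```

```text
moved in chute [61.938  0.111 32.845] [-0.152  0.158 -0.868]
to go 33 [ 0.083 -0.145 -0.111]
to go 0 [-4.5   32.535 -0.107]
```

View pics/e_wrist.png

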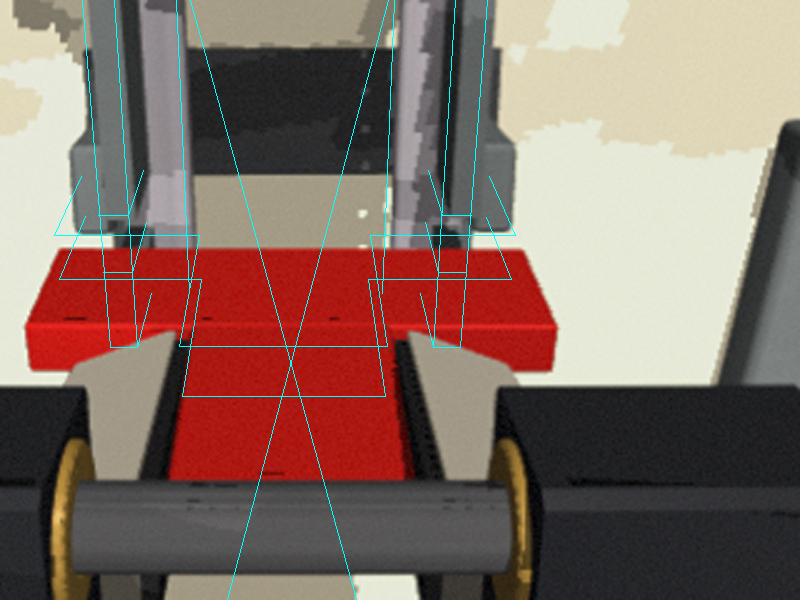

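The stop hangs above the far notch. The wall ends at (110,218) and (460,218) sit on the predicted notch edges. I lower it gently.

Call:
{"api": "arm_command", "payload": {
  "deltas": [
    [-0.0007, 0.005, 0, 0],
    [-0.0007, 0.005, 0, 0],
    [-0.0007, 0.005, 0, 0],
    [-0.0007, 0.005, 0, 0],
    [0, 0, 0, 0]
  ]
}}

```text
time: 7.6
tool_pos: [550.4, -148.4, 157.6]
tcp_rot: [-1.572, 0.001, -1.437]
contact_force: [-0.4, 0.0, -0.7]
grip_width: 33.8
```

```bash
cat > m.py <<'E'
from h import *
t=toolT();d=np.array([542.456,-86.257,154.666]);T=chT(*np.load('T.npy'));o=bot.get_obs()
print('moved in chute',T[:3,:3].T@(t[:3,3]-d),o['contact_force'],o['moment'],o['grip_width'],o['time'])
print('to go',t[:3,:3].T@(d+T[:3,:3]@np.array([62,0,0])-t[:3,3]))
E
python3 m.py
```

```text
moved in chute [61.681 -0.314 11.605] [-0.396  0.012 -0.736] [-0.096  0.025  0.004] 33.75992289109051 7.6
to go [-1.287 11.537  0.334]
```

Call:
{"api": "arm_command", "payload": {
  "deltas": [
    [-0.0003, 0.003, 0, 0],
    [-0.0004, 0.003, 0, 0],
    [-0.0003, 0.003, 0, 0],
    [-0.0003, 0.0025, 0, 0],
    [0, 0, 0, 0]
  ]
}}

```text
time: 8.1
tool_pos: [550.5, -147.4, 146.7]
tcp_rot: [-1.571, 0.0, -1.437]
contact_force: [-1.0, 0.6, -0.3]
grip_width: 33.6
```

Call:
{"api": "arm_command", "payload": {
  "deltas": [
    [0, 0, 0, 0]
  ]
}}

```text
time: 8.2
tool_pos: [550.8, -147.5, 147.1]
tcp_rot: [-1.571, 0.0, -1.437]
contact_force: [1.0, -0.6, -0.7]
grip_width: 33.7
```

```bash
python3 m.py
```

```text
moved in chute [62.271  0.16   1.115] [ 1.013 -0.591 -0.746] [-0.069  0.064  0.026] 33.74245733240137 8.2
to go [-0.423  1.066 -0.16 ]
```

Call:
{"api": "arm_command", "payload": {
  "deltas": [
    [0, 0.0006, 0, 0],
    [0, 0.0006, 0, 0],
    [0, 0, 0, 0]
  ]
}}

```text
time: 8.5
tool_pos: [550.8, -147.6, 146.0]
tcp_rot: [-1.57, -0.0, -1.437]
contact_force: [0.0, -0.2, -1.4]
grip_width: 33.5
```

Call:
{"api": "arm_command", "payload": {
  "deltas": [
    [0, 0.0005, 0, 0],
    [0, 0, 0, 0]
  ]
}}

```text
time: 8.7
tool_pos: [550.9, -147.6, 146.0]
tcp_rot: [-1.57, -0.0, -1.437]
contact_force: [-1.4, -0.3, 4.1]
grip_width: 34.1
```

```bash
python3 m.py
```

```text
moved in chute [62.569  0.273  0.043] [-1.431 -0.316  4.119] [-0.042  0.383 -0.025] 34.065440007483794 8.7
to go [-0.57  -0.037 -0.273]
```

Contact came at the same height the stop started from (0.04 mm), so it is seated. I release and rise.

Call:
{"api": "arm_command", "payload": {
  "deltas": [
    [0, 0, 0, 0],
    [0, 0, 0, 0],
    [0, 0, 0, 0],
    [0, 0, 0, 0]
  ],
  "claw": 90
}}

```text
time: 9.1
tool_pos: [550.7, -147.5, 145.2]
tcp_rot: [-1.571, 0.0, -1.437]
contact_force: [0.5, -0.7, -0.8]
grip_width: 58.0
```

Call:
{"api": "arm_command", "payload": {
  "deltas": [
    [0, -0.01, 0, 0],
    [0, -0.02, 0, 0],
    [0, -0.04, 0, 0],
    [0, -0.045, 0, 0],
    [-0.02, -0.02, 0, 0]
  ]
}}

```text
time: 9.6
tool_pos: [549.4, -129.6, 285.4]
tcp_rot: [-1.565, -0.004, -1.44]
contact_force: [1.0, 0.4, -0.3]
grip_width: 59.3
```

Call:
{"api": "arm_command", "payload": {
  "deltas": [
    [-0.045, 0, 0, 0],
    [-0.045, 0, 0, 0],
    [-0.045, 0, 0, 0],
    [-0.045, 0, 0, 0],
    [-0.02, 0, 0, 0]
  ],
  "claw": 255
}}

```text
time: 10.1
tool_pos: [520.6, 73.8, 281.5]
tcp_rot: [-1.57, 0.001, -1.435]
contact_force: [-0.1, 0.2, -0.0]
grip_width: 23.6
```

```bash
python3 - <<'E'
from h import *
p=cap('side');q=cap('top'); T=chT(*np.load('T.npy'))
A=overlay(p,T,4,(230,180,400,320),LINES+stopl(167)); 
save('f_side.png',A)
t=bot.get_obs();print(t['tool_pos'],t['time'])
for pp in(p,q):
  for n in('stop','tub_new','tub_parked'):
    for d in vision.find_in(pp,n): print(n,d['confidence'],T[:3,:3].T@(toW(pp,d['xyz'])-T[:3,3]))
E
```

```text
[520.948  73.181 281.415] 10.2
stop 0.77 [173.49   -1.063  28.842]
stop 0.61 [ 157.481 -168.782  -62.379]
tub_new 0.68 [-117.653  -10.866   39.25 ]
tub_new 0.35 [ -0.446 -19.678   5.03 ]
tub_parked 0.97 [77.158 -0.506 22.437]
stop 0.98 [ 145.421 -169.155  -64.138]
stop 0.69 [163.129   1.173  31.692]
stop 0.5 [ 10.119 -22.119  17.222]
tub_new 0.61 [-143.627   -8.314   48.328]
```

View pics/f_side.png

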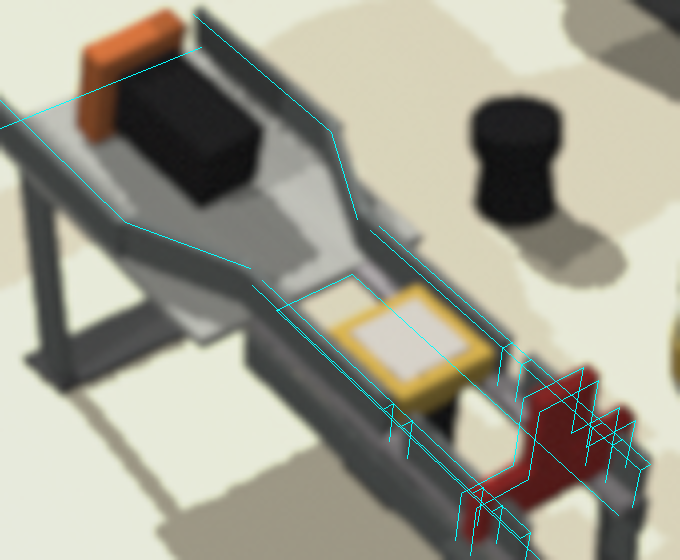

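The stop is seated in the far notch, red plate at (545,480) with the same small overlay offset as before, and the yellow tub is unmoved. The lying orange tub's nose would hit the parked yellow lid before it tips. I measure the edges of both lids numerically.

```bash
cat >> h.py <<'E'
def onplane(p,uv,T,z):
    c,d=ray(p,uv); c=T[:3,:3].T@(c-T[:3,3]); d=d@T[:3,:3]; return c+d*((z-c[2])/d[:,2])[:,None]
def lid(p,T,hue,z,xr):
    "chute extent of pixels with hue in range, seen on plane z"
    h=cv2.cvtColor(p['img'],cv2.COLOR_RGB2HSV); m=(h[...,0]>=hue[0])&(h[...,0]<=hue[1])&(h[...,1]>150)&(h[...,2]>60)
    v,u=np.nonzero(m)
    if len(u)<20: return None
    X=onplane(p,np.c_[u,v],T,z); k=(X[:,0]>xr[0])&(X[:,0]<xr[1])&(abs(X[:,1])<60); X=X[k]
    return len(X),np.percentile(X[:,:2],[1,99],axis=0), cv2.minAreaRect(X[:,:2].astype(np.float32)) if len(X)>5 else None
E
python3 - <<'E'
from h import *
T=chT(*np.load('T.npy'))
for n in('wrist','top','side'):
    p=cap(n)
    if n=='wrist': save('g_wrist.png',p['img'])
    print(n,'yellow z18',lid(p,T,(20,32),18,(0,160)))
    print(n,'orange z58',lid(p,T,(5,17),58,(-230,0)),'z0',lid(p,T,(5,17),0,(-230,0)))
print(togo((20,0,7),8),togo((-215,0,5),8))
E
```

```text
wrist yellow z18 (1377, array([[ 34.455, -58.373],
       [157.6  ,  58.983]]), ((94.15182495117188, 0.11042022705078125), (119.86647033691406, 127.06232452392578), 89.92593383789062))
wrist orange z58 (4383, array([[-164.496,  -30.486],
       [-139.502,   24.8  ]]), ((-152.32142639160156, -3.1151275634765625), (23.77836036682129, 57.15757751464844), 5.441127777099609)) z0 (4383, array([[-164.526,  -38.562],
       [-133.17 ,   30.798]]), ((-149.2524871826172, -4.2231292724609375), (29.831531524658203, 71.70802307128906), 5.441127777099609))
top yellow z18 (469, array([[ 37.514, -27.169],
       [ 95.34 ,  30.531]]), ((66.1217041015625, 1.9263286590576172), (58.97300720214844, 59.19961929321289), 0.11456017196178436))
top orange z58 (422, array([[-161.682,  -36.606],
       [-140.738,   23.852]]), ((-151.60330200195312, -6.182849884033203), (22.236433029174805, 61.80537796020508), 2.429327964782715)) z0 (422, array([[-162.929,  -28.757],
       [-140.7  ,   35.408]]), ((-152.23199462890625, 3.531543731689453), (23.60015296936035, 65.59575653076172), 2.4293200969696045))
side yellow z18 (190, array([[ 42.376, -24.166],
       [104.894,  30.632]]), ((73.54531860351562, 2.4561519622802734), (65.90830993652344, 56.82615280151367), 0.5036481022834778))
side orange z58 (310, array([[-158.722,  -58.68 ],
       [ -98.05 ,   22.198]]), ((-136.01901245117188, -22.45334243774414), (36.07623291015625, 102.24821472167969), 30.994548797607422)) z0 (294, array([[-223.268,  -21.086],
       [-157.186,   58.686]]), ((-195.9437255859375, 14.252864837646484), (38.90155029296875, 104.5118408203125), 30.99454116821289))
[ 66.065 143.225   0.367] [-166.928  112.508    0.298]
```

View pics/g_wrist.png

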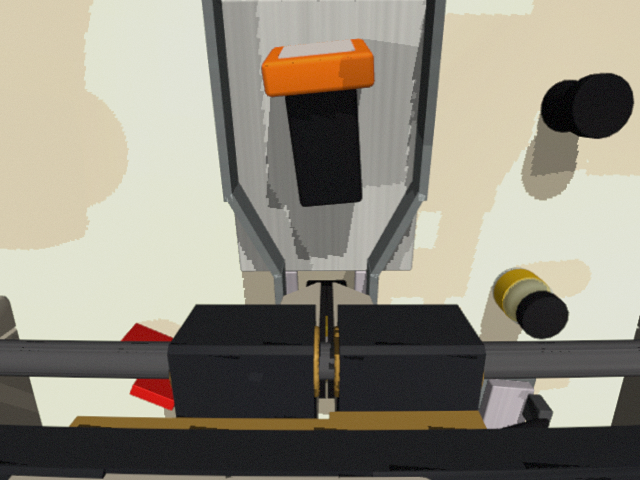

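The orange lid's back face is at chute x≈-164 and it is turned about 0.09 rad. The yellow lid spans x≈38–96. After the throat the orange body needs that room to swing down, so I first move the yellow tub gently most of the way towards the stop.

Call:
{"api": "arm_command", "payload": {
  "deltas": [
    [0.032, 0, 0, 0],
    [0.032, 0, 0, 0],
    [0, 0.03, 0, 0],
    [0, 0.04, 0, 0],
    [0, 0.03, 0, 0]
  ]
}}

```text
time: 11.15
tool_pos: [529.4, 6.3, 178.6]
tcp_rot: [-1.572, 0.0, -1.439]
contact_force: [-0.5, -0.2, -0.5]
grip_width: 0.8
```

Call:
{"api": "arm_command", "payload": {
  "deltas": [
    [0, 0.02, 0, 0],
    [0, 0.01, 0, 0],
    [0, 0.005, 0, 0],
    [0, 0, 0, 0]
  ]
}}

```text
time: 11.55
tool_pos: [530.2, 6.9, 145.6]
tcp_rot: [-1.571, 0.0, -1.438]
contact_force: [-0.1, 0.3, -0.1]
grip_width: 0.2
```

```bash
cat > w.py <<'E'
from h import *
T=chT(*np.load('T.npy'));t=toolT();o=bot.get_obs()
print('tip in chute',T[:3,:3].T@(t[:3,:3]@[0,8,0]+t[:3,3]-T[:3,3]),'F',T[:3,:3].T@o['contact_force'],o['time'],o['grip_width'])
E
python3 w.py
```

```text
tip in chute [16.134 -0.071 14.97 ] F [-0.247 -0.047 -0.161] 11.55 0.21979567447838785
```

Call:
{"api": "arm_command", "payload": {
  "deltas": [
    [0, 0.008, 0, 0],
    [0.005, 0.0007, 0, 0],
    [0.005, 0.0007, 0, 0],
    [0.005, 0.0007, 0, 0],
    [0.005, 0.0007, 0, 0]
  ]
}}

```text
time: 12.05
tool_pos: [532.9, -13.3, 134.9]
tcp_rot: [-1.57, -0.0, -1.438]
contact_force: [-0.0, 0.6, 1.2]
grip_width: 0.1
```

Call:
{"api": "arm_command", "payload": {
  "deltas": [
    [0.005, 0.0007, 0, 0],
    [0.005, 0.0007, 0, 0],
    [0.005, 0.0007, 0, 0],
    [0.005, 0.0007, 0, 0],
    [0.005, 0.0007, 0, 0]
  ]
}}

```text
time: 12.55
tool_pos: [536.0, -38.0, 131.0]
tcp_rot: [-1.571, 0.0, -1.437]
contact_force: [-0.2, 0.8, 0.5]
grip_width: 0.5
```

```bash
python3 w.py; python3 -c "
from h import *
T=chT(*np.load('T.npy'))
for n in('top','side'): print(lid(cap(n),T,(20,32),18,(0,160)))"
```

```text
tip in chute [62.988 -0.244  6.883] F [-0.938 -0.123  0.397] 12.55 0.5351874573521697
None
(145, array([[ 77.546, -25.803],
       [140.18 ,  30.151]]), ((109.36192321777344, 2.604095458984375), (62.585758209228516, 58.55009841918945), 3.537083625793457))
```

Call:
{"api": "arm_command", "payload": {
  "deltas": [
    [0.005, 0.0007, 0, 0],
    [0.005, 0.0007, 0, 0],
    [0.005, 0.0007, 0, 0],
    [0.004, 0.0006, 0, 0],
    [0.002, 0.0003, 0, 0]
  ]
}}

```text
time: 13.15
tool_pos: [538.8, -58.8, 128.0]
tcp_rot: [-1.571, 0.0, -1.438]
contact_force: [-0.5, 1.3, 0.4]
grip_width: 0.2
```

Call:
{"api": "arm_command", "payload": {
  "deltas": [
    [-0.005, 0, 0, 0],
    [-0.01, -0.03, 0, 0],
    [-0.02, -0.045, 0, 0],
    [-0.045, -0.02, 0, 0],
    [-0.045, -0.02, 0, 0]
  ]
}}

```text
time: 13.65
tool_pos: [522.0, 66.7, 244.8]
tcp_rot: [-1.569, -0.0, -1.439]
contact_force: [0.8, -0.0, 0.1]
grip_width: 0.5
```

Call:
{"api": "arm_command", "payload": {
  "deltas": [
    [-0.045, -0.01, 0, 0],
    [-0.045, -0.005, 0, 0],
    [-0.045, 0, 0, 0],
    [-0.045, 0, 0, 0],
    [-0.03, 0, 0, 0]
  ]
}}

```text
time: 14.15
tool_pos: [492.9, 276.9, 258.3]
tcp_rot: [-1.571, 0.001, -1.435]
contact_force: [0.3, -0.8, 1.0]
grip_width: 0.2
```

```bash
python3 w.py; python3 -c "
from h import *
T=chT(*np.load('T.npy'))
for n in('top','side'): print(lid(cap(n),T,(20,32),18,(0,160)))
print(togo((-215,-2,4),8))"
```

```text
tip in chute [-269.402   -1.457   88.625] F [0.707 0.171 1.06 ] 14.15 0.21551626403088786
(524, array([[ 91.587, -27.973],
       [153.105,  29.633]]), ((121.96369934082031, 0.09616851806640625), (59.419193267822266, 62.75239181518555), 87.6324234008789))
(42, array([[ 97.563, -25.237],
       [150.691,  29.858]]), ((124.1040267944336, 2.984477996826172), (52.42306137084961, 56.031768798828125), 1.9441496133804321))
[42.898 91.006 -0.731]
```

Call:
{"api": "arm_command", "payload": {
  "deltas": [
    [0.02, 0.02, -0.001, 0],
    [0.02, 0.025, 0, 0],
    [0.002, 0.025, 0, 0],
    [0, 0.015, 0, 0],
    [0, 0.005, 0, 0]
  ]
}}

```text
time: 14.75
tool_pos: [497.9, 230.8, 166.5]
tcp_rot: [-1.574, -0.001, -1.438]
contact_force: [-0.1, 0.0, 0.7]
grip_width: 0.3
```

Call:
{"api": "arm_command", "payload": {
  "deltas": [
    [0, 0, 0, 0]
  ]
}}

```text
time: 14.85
tool_pos: [498.6, 231.5, 167.8]
tcp_rot: [-1.572, -0.0, -1.438]
contact_force: [0.0, -0.3, -0.4]
grip_width: 0.5
```

```bash
python3 w.py
```

```text
tip in chute [-211.472   -1.785    5.456] F [ 0.314  0.004 -0.326] 14.85 0.47764531884823147
```

Call:
{"api": "arm_command", "payload": {
  "deltas": [
    [0.008, 0.0011, 0, 0],
    [0.008, 0.0011, 0, 0],
    [0.008, 0.0011, 0, 0],
    [0.008, 0.0011, 0, 0],
    [0.006, 0.0008, 0, 0]
  ]
}}

```text
time: 15.35
tool_pos: [504.1, 193.3, 163.1]
tcp_rot: [-1.57, 0.0, -1.438]
contact_force: [-0.4, -0.3, -0.1]
grip_width: 0.3
```

Call:
{"api": "arm_command", "payload": {
  "deltas": [
    [0.006, 0.0008, 0, 0],
    [0.006, 0.0008, 0, 0],
    [0.006, 0.0008, 0, 0],
    [0.006, 0.0008, 0, 0],
    [0.006, 0.0008, 0, 0]
  ]
}}

```text
time: 15.85
tool_pos: [507.9, 164.1, 158.8]
tcp_rot: [-1.571, 0.0, -1.437]
contact_force: [-0.1, 0.2, 0.3]
grip_width: 0.4
```

```bash
python3 w.py;  python3 -c "
from h import *
T=chT(*np.load('T.npy'))
print(lid(cap('top'),T,(5,17),58,(-230,60)))
print(lid(cap('wrist'),T,(5,17),58,(-230,60)))"
```

```text
tip in chute [-142.893   -1.468    6.021] F [-0.305 -0.105  0.299] 15.85 0.3709399312674447
(228, array([[-122.28 ,  -35.976],
       [-107.354,   23.041]]), ((-112.42152404785156, -6.420831680297852), (60.96588897705078, 14.480520248413086), 82.42573547363281))
None
```

Call:
{"api": "arm_command", "payload": {
  "deltas": [
    [0.006, 0.0009, 0, 0],
    [0.006, 0.0009, 0, 0],
    [0.006, 0.0009, 0, 0],
    [0.006, 0.0009, 0, 0],
    [0.006, 0.0009, 0, 0]
  ]
}}

```text
time: 16.45
tool_pos: [511.9, 134.3, 154.4]
tcp_rot: [-1.571, 0.0, -1.438]
contact_force: [0.1, 0.7, 0.2]
grip_width: 0.3
```

Call:
{"api": "arm_command", "payload": {
  "deltas": [
    [0.006, 0.0009, 0, 0],
    [0.006, 0.0009, 0, 0],
    [0.006, 0.0009, 0, 0],
    [0.006, 0.0009, 0, 0],
    [0.006, 0.0009, 0, 0]
  ]
}}

```text
time: 16.95
tool_pos: [515.9, 104.6, 149.8]
tcp_rot: [-1.571, 0.0, -1.437]
contact_force: [1.1, -0.3, 0.3]
grip_width: 0.4
```

```bash
python3 w.py;  python3 -c "
from h import *
T=chT(*np.load('T.npy'))
p=cap('side');save('h_side.png',overlay(p,T,4,(230,180,400,320),[]))
print(lid(cap('top'),T,(5,17),58,(-230,60)))"
```

```text
tip in chute [-82.14   -1.424   5.435] F [0.426 1.086 0.412] 16.95 0.41045875872528914
(30, array([[-45.901, -30.1  ],
       [-41.323, -11.94 ]]), ((-43.00014877319336, -21.13968849182129), (18.28357696533203, 3.2852513790130615), 81.5272445678711))
```

View pics/h_side.png

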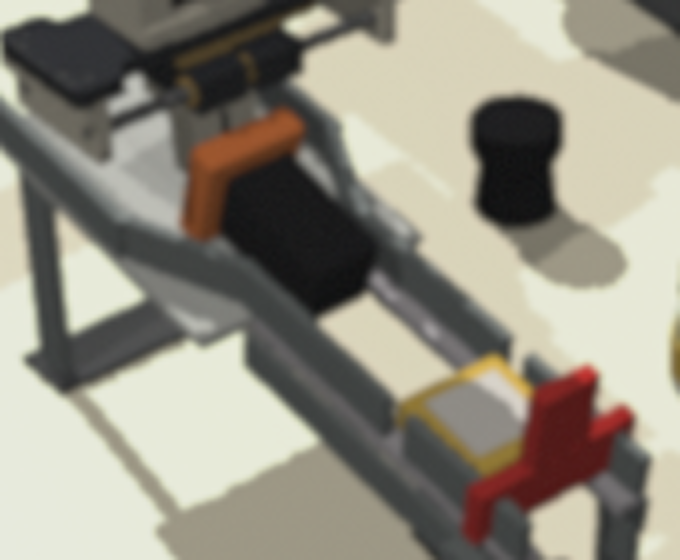

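The orange tub slides nose-first, lid at (240,170). The yellow tub is near the stop with a gap left. I keep going slowly towards the tipping point.

Call:
{"api": "arm_command", "payload": {
  "deltas": [
    [0.005, 0.0007, 0, 0],
    [0.005, 0.0007, 0, 0],
    [0.005, 0.0007, 0, 0],
    [0.004, 0.0006, 0, 0],
    [0.004, 0.0006, 0, 0]
  ]
}}

```text
time: 17.55
tool_pos: [518.9, 81.9, 146.6]
tcp_rot: [-1.571, 0.0, -1.437]
contact_force: [-0.5, -0.1, 0.7]
grip_width: 0.4
```

Call:
{"api": "arm_command", "payload": {
  "deltas": [
    [0.003, 0.0004, 0, 0],
    [0.003, 0.0004, 0, 0],
    [0.003, 0.0004, 0, 0],
    [0.003, 0.0004, 0, 0],
    [0.003, 0.0004, 0, 0]
  ]
}}

```text
time: 18.05
tool_pos: [520.9, 67.2, 144.6]
tcp_rot: [-1.571, 0.0, -1.437]
contact_force: [-0.5, 0.2, -0.5]
grip_width: 0.4
```

```bash
python3 w.py;  python3 -c "
from h import *
T=chT(*np.load('T.npy'))
for n in('side','top'):
  p=cap(n)
  for z in (18,58): print(n,z,lid(p,T,(5,17),z,(-230,90)))"
```

```text
tip in chute [-44.103  -1.339   5.547] F [-0.159 -0.46  -0.554] 18.05 0.41635384053723823
side 18 (212, array([[ 28.544, -22.15 ],
       [ 89.792,  29.624]]), ((58.74946212768555, 4.610260009765625), (62.42976760864258, 53.66265869140625), 0.5629211068153381))
side 58 (43, array([[ 60.823, -50.111],
       [ 88.769,   0.111]]), ((74.38519287109375, -24.805469512939453), (50.65813446044922, 28.67502784729004), 89.10799407958984))
top 18 (323, array([[ 26.718, -27.722],
       [ 82.298,  27.753]]), ((53.703128814697266, 0.27281951904296875), (55.09012222290039, 57.06018829345703), 85.9806900024414))
top 58 (323, array([[ 19.898, -33.276],
       [ 73.223,  19.948]]), ((45.7880859375, -6.416873931884766), (52.854637145996094, 54.74476623535156), 85.98068237304688))
```

The orange tub has tipped: its lid now lies flat, about 55×57 mm, at x≈27–83 and y≈0. I advance to it and then press slowly.

Call:
{"api": "arm_command", "payload": {
  "deltas": [
    [0.012, 0.0015, 0, 0],
    [0.012, 0.0015, 0, 0],
    [0.012, 0.0015, 0, 0],
    [0.008, 0.001, 0.0005, 0],
    [0.004, 0.0005, 0.0005, 0]
  ]
}}

```text
time: 18.65
tool_pos: [528.4, 18.7, 138.4]
tcp_rot: [-1.571, 0.0, -1.439]
contact_force: [0.1, -0.2, 0.7]
grip_width: 0.5
```

```bash
python3 w.py;  python3 -c "
from h import *
T=chT(*np.load('T.npy'))
ims=[]
for n in('side','top'):
  p=cap(n); ims.append(overlay(p,T,3,(270,210,400,320),[]))
  print(n,lid(p,T,(5,17),18,(-230,90)),lid(p,T,(20,32),18,(20,160)))
save('i.png',np.hstack(ims))"
```

```text
tip in chute [ 5.362 -0.339  6.246] F [0.157 0.022 0.703] 18.65 0.46629507568674705
side (225, array([[ 27.589, -22.136],
       [ 89.787,  30.943]]), ((57.92245864868164, 4.318077087402344), (53.64070510864258, 63.7550163269043), 89.50621795654297)) (56, array([[ 93.698, -26.516],
       [150.669,  28.199]]), ((122.5726318359375, -0.12396812438964844), (56.03361129760742, 57.0124397277832), 87.94689178466797))
top (29, array([[ 75.394, -28.341],
       [ 81.144, -11.406]]), ((78.56541442871094, -19.725894927978516), (17.74289321899414, 3.547029495239258), 80.21621704101562)) (483, array([[ 93.803, -28.   ],
       [152.475,  29.301]]), ((123.29153442382812, 0.44173622131347656), (59.20101547241211, 59.791107177734375), 89.58413696289062))
```

View pics/i.png

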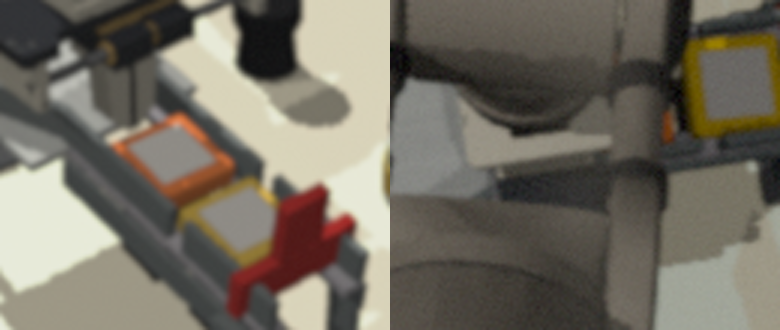

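The orange tub hangs lid-up at (175,155) and the yellow one lies in front of it at (238,220), near the stop. I press slowly now.

Call:
{"api": "arm_command", "payload": {
  "deltas": [
    [0.004, 0.0006, 0, 0],
    [0.004, 0.0006, 0, 0],
    [0.004, 0.0006, 0, 0],
    [0.003, 0.0004, 0, 0],
    [0.003, 0.0004, 0, 0]
  ]
}}

```text
time: 19.25
tool_pos: [530.7, 2.0, 136.0]
tcp_rot: [-1.571, 0.0, -1.437]
contact_force: [-0.9, -0.0, 0.7]
grip_width: 0.4
```

Call:
{"api": "arm_command", "payload": {
  "deltas": [
    [0.002, 0.0003, 0, 0],
    [0.002, 0.0003, 0, 0],
    [0.002, 0.0003, 0, 0],
    [0.001, 0.0001, 0, 0],
    [0.001, 0.0001, 0, 0]
  ]
}}

```text
time: 19.75
tool_pos: [531.7, -5.8, 134.9]
tcp_rot: [-1.571, 0.0, -1.437]
contact_force: [0.1, 0.6, -0.1]
grip_width: 0.2
```

```bash
python3 w.py;  python3 -c "
from h import *
T=chT(*np.load('T.npy'))
for n in('side','top'):
  p=cap(n)
  print(n,lid(p,T,(5,17),18,(-230,120)),lid(p,T,(20,32),18,(20,170)))"
```

```text
tip in chute [30.359 -0.285  6.189] F [-0.52   0.159 -0.18 ] 19.75 0.1718017826251424
side (186, array([[ 41.751, -25.985],
       [ 99.237,  31.613]]), ((71.57525634765625, 1.689107894897461), (57.44123458862305, 63.509395599365234), 86.50354766845703)) (35, array([[ 99.628, -22.26 ],
       [150.703,  28.646]]), ((125.427490234375, 2.6392765045166016), (51.48136901855469, 50.974822998046875), 89.2534408569336))
top None (251, array([[110.802, -27.817],
       [157.144,  28.111]]), ((135.8245391845703, -0.2037372589111328), (57.7078857421875, 44.198978424072266), 82.20932006835938))
```

Call:
{"api": "arm_command", "payload": {
  "deltas": [
    [0.001, 0.0001, 0, 0],
    [0.001, 0.0002, 0, 0],
    [0.001, 0.0001, 0, 0],
    [0.001, 0.0001, 0, 0]
  ]
}}

```text
time: 20.25
tool_pos: [532.2, -9.8, 134.4]
tcp_rot: [-1.571, 0.0, -1.437]
contact_force: [-0.5, 1.3, -0.2]
grip_width: 0.9
```

Call:
{"api": "arm_command", "payload": {
  "deltas": [
    [0.0008, 0.0001, 0, 0],
    [0.0008, 0.0001, 0, 0],
    [0, 0, 0, 0]
  ]
}}

```text
time: 20.55
tool_pos: [532.0, -10.4, 134.2]
tcp_rot: [-1.571, 0.002, -1.438]
contact_force: [-1.4, 6.4, 1.5]
grip_width: 0.2
```

```bash
python3 w.py
```

```text
tip in chute [34.931 -0.596  6.153] F [-6.636 -0.565  0.569] 20.55 0.16053781444829385
```

The force rose from about 1 N to 6.6 N at the expected place, so both tubs are against the stop. I back off and rise.

Call:
{"api": "arm_command", "payload": {
  "deltas": [
    [-0.001, 0, 0, 0],
    [-0.003, 0, 0, 0],
    [-0.006, -0.003, 0, 0],
    [-0.005, -0.03, 0, 0],
    [-0.01, -0.045, 0, 0]
  ]
}}

```text
time: 21.05
tool_pos: [527.8, 13.5, 211.1]
tcp_rot: [-1.576, 0.001, -1.438]
contact_force: [1.3, -0.1, -0.1]
grip_width: 0.2
```

Call:
{"api": "arm_command", "payload": {
  "deltas": [
    [-0.045, -0.02, 0, 0],
    [-0.045, -0.02, 0, 0],
    [-0.045, 0, 0, 0],
    [-0.045, 0, 0, 0],
    [-0.045, 0, 0, 0]
  ]
}}

```text
time: 21.55
tool_pos: [498.8, 238.3, 252.9]
tcp_rot: [-1.569, -0.0, -1.438]
contact_force: [0.5, 0.1, 0.9]
grip_width: 0.2
```

```bash
python3 w.py;  python3 -c "
from h import *
T=chT(*np.load('T.npy'))
ims=[]
for n in('side','top'):
  p=cap(n); bx=(270,215,400,315) if n=='side' else (305,190,435,290)
  ims.append(overlay(p,T,6,bx,[]) if n=='side' else overlay(p,T,6,bx,[]))
  print(n,lid(p,T,(5,17),18,(-100,120)),lid(p,T,(20,32),18,(20,170)))
save('j.png',cv2.resize(np.hstack(ims),(800,308),interpolation=cv2.INTER_AREA) if 0 else cv2.resize(np.vstack(ims),(390,600),interpolation=cv2.INTER_AREA))"
```

```text
tip in chute [-229.998   -0.693   88.758] F [-0.118  0.463  0.842] 21.55 0.21295824888077447
side (173, array([[ 47.934, -32.411],
       [103.748,  30.858]]), ((76.55030059814453, -2.1669960021972656), (57.46685028076172, 67.79317474365234), 1.8807549476623535)) (36, array([[103.64 , -20.938],
       [121.494,  29.052]]), ((108.04045867919922, 5.003068923950195), (53.366634368896484, 16.845609664916992), 76.29597473144531))
top (381, array([[ 45.64 , -27.993],
       [100.922,  28.086]]), ((72.82275390625, 0.049564361572265625), (56.988189697265625, 56.519432067871094), 89.50946044921875)) (470, array([[102.228, -27.576],
       [159.981,  29.633]]), ((130.86282348632812, 0.8019485473632812), (57.86560821533203, 58.779476165771484), 88.3768539428711))
```

View pics/j.png

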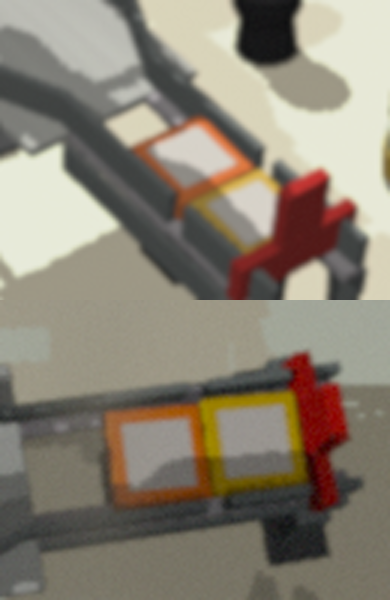

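Both lids sit flat, lid-to-lid and against the stop, which is still seated. The arm is clear, so I hand in.

```bash
python3 -c "
from h import *
job.close_job(); print(bot.get_obs()['time'])"
```

```text
the job is handed in; nothing more can be done
the job is handed in; nothing more can be done
```

The job is done and handed in, with the last move ending at about 21.6 s of the 54 s. I lifted the smaller red stop square out of its notch, moved it 62 mm down the chute and lowered it until it touched. That was within 0.1 mm of the height it started from, so it is fully home.

One step went beyond the task. The lying orange tub's nose would have hit the parked yellow lid, so I slid the yellow tub most of the way to the stop first. Then I fed the orange tub into the throat. It tipped over and hung lid-up.

I pressed both tubs slowly down the chute until the force rose from about 1 N to 6.6 N, then backed off.

**Last checks:**
- **Tubs:** in the top camera the orange lid spans chute x ≈ 46–101 mm and the yellow lid ≈ 102–160 mm. The stop's face should be at about 162 mm, so the tubs touch each other and the stop to within the roughly 2 mm camera accuracy.
- **Disagreement:** the side camera put the orange lid about 2–3 mm further down the chute than the top camera, within the offset it showed all along. The stop hid most of the yellow lid from it, so that end was not confirmed from the side.
- **Stop and other items:** the stop still looked seated in the final pictures. I never went near the jar, loupe or splicer, but I did not measure their positions again.

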